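# Find the unlocked lid of the bench outlet box and open it

## Task

The outlet box on the bench has four identical tip-up lids, and only one of them is unlocked; nothing shows which. Press lightly with the fingertips on the ribbed strip at the back of one lid after another until you find the one that rocks, then push that lid up until it stands fully open, leaning back against its stop, and take the hand away. Do it by pressing and pushing only, without gripping the lid between the fingers; do not force the locked lids, and leave everything else on and around the box where it is.

Things in the scene. Friction and masses are not known exactly. Their poses are not given: they have to be found in the camera images.
- outlet_box: Dark grey bench outlet box, fixed, 186 (x) x 420 (y) x 75 mm high. Origin at the centre of its underside; x points to its back (away from the robot), y to the robot's left. Flush in its top are four identical aluminium lids at y = +150, +50, -50, -150 mm, from x = -57 to +53 mm, with 12 mm bars between them, a solid front deck 34 mm deep and a rear deck 38 mm deep. Three are locked by hidden bolts.
- lid_a (a joint): Tip angle (rad) of the lid that is leftmost as seen from the robot (+y end): 0 shut, grows as its back end sinks and its front end rises, 1.57 upright, 1.75 on its stop, leaning slightly back. If free, 2 to 4 N on the ribbed strip tips it, and its lightly stiff pivot keeps it where it is left. If locked, it gives only about 1 mm per 10 N. Which lid is free varies.
- lid_a_press (a point): Middle of the ribbed strip on top of the lid lid_a: 24 mm behind the pivot, 18 mm from the back edge. The strip is 42 (x) x 84 (y) mm; below it the well is free to 35 mm deep. Moves with the lid.
- lid_a_front (a point): Middle of the front edge of the lid lid_a, on its top face. Moves with the lid and rises as it tips. The lid is 110 mm front to back, 84 mm wide, 5 mm thick, 0.12 kg; it tips on a cross pivot (along the box's y) at its underside, 68 mm behind this edge, 70 mm above the bench.
- lid_b (a joint): Tip angle (rad) of the lid that is second from the left: 0 shut, grows as its back end sinks and its front end rises, 1.57 upright, 1.75 on its stop, leaning slightly back. If free, 2 to 4 N on the ribbed strip tips it, and its lightly stiff pivot keeps it where it is left. If locked, it gives only about 1 mm per 10 N. Which lid is free varies.
- lid_b_press (a point): Middle of the ribbed strip on top of the lid lid_b: 24 mm behind the pivot, 18 mm from the back edge. The strip is 42 (x) x 84 (y) mm; below it the well is free to 35 mm deep. Moves with the lid.
- lid_b_front (a point): Middle of the front edge of the lid lid_b, on its top face. Moves with the lid and rises as it tips. The lid is 110 mm front to back, 84 mm wide, 5 mm thick, 0.12 kg; it tips on a cross pivot (along the box's y) at its underside, 68 mm behind this edge, 70 mm above the bench.
- lid_c (a joint): Tip angle (rad) of the lid that is third from the left: 0 shut, grows as its back end sinks and its front end rises, 1.57 upright, 1.75 on its stop, leaning slightly back. If free, 2 to 4 N on the ribbed strip tips it, and its lightly stiff pivot keeps it where it is left. If locked, it gives only about 1 mm per 10 N. Which lid is free varies.
- lid_c_press (a point): Middle of the ribbed strip on top of the lid lid_c: 24 mm behind the pivot, 18 mm from the back edge. The strip is 42 (x) x 84 (y) mm; below it the well is free to 35 mm deep. Moves with the lid.
- lid_c_front (a point): Middle of the front edge of the lid lid_c, on its top face. Moves with the lid and rises as it tips. The lid is 110 mm front to back, 84 mm wide, 5 mm thick, 0.12 kg; it tips on a cross pivot (along the box's y) at its underside, 68 mm behind this edge, 70 mm above the bench.
- lid_d (a joint): Tip angle (rad) of the lid that is rightmost (-y end): 0 shut, grows as its back end sinks and its front end rises, 1.57 upright, 1.75 on its stop, leaning slightly back. If free, 2 to 4 N on the ribbed strip tips it, and its lightly stiff pivot keeps it where it is left. If locked, it gives only about 1 mm per 10 N. Which lid is free varies.
- lid_d_press (a point): Middle of the ribbed strip on top of the lid lid_d: 24 mm behind the pivot, 18 mm from the back edge. The strip is 42 (x) x 84 (y) mm; below it the well is free to 35 mm deep. Moves with the lid.
- lid_d_front (a point): Middle of the front edge of the lid lid_d, on its top face. Moves with the lid and rises as it tips. The lid is 110 mm front to back, 84 mm wide, 5 mm thick, 0.12 kg; it tips on a cross pivot (along the box's y) at its underside, 68 mm behind this edge, 70 mm above the bench.
- cell: Battery cell standing on the front deck of the outlet box, by the bar between the two lids on the right; white and brass, 25 mm across, 46 mm high. Origin at the centre of its underside. To be left alone.
- adapter: Small black plug adapter standing on the rear deck of the outlet box, by the bar between the two lids on the left; 19 x 24 mm, 32 mm high. Origin at the centre of its underside. To be left alone.
- multimeter: Handheld multimeter lying on the bench to the left of the box; 88 x 180 mm, 42 mm high. Origin at the centre of its underside. To be left alone.
- screwdriver: Screwdriver, 200 mm long, lying on the bench in front of the box, on the right. Origin at the centre of its underside. To be left alone.
- spool: Solder spool standing on the bench in front of the box, on the left; 60 mm across, 42 mm high. Origin at the centre of its underside. To be left alone.
- bottle: White bottle standing on the right; 60 mm across, 130 mm high. Origin at the centre of its underside. To be left alone.
- carton: White carton on the left; 100 x 140 mm, 75 mm high. Origin at the centre of its underside. To be left alone.
- parts_tray: Open grey tray of small parts on the right; 120 x 170 mm, 35 mm high. Origin at the centre of its underside. To be left alone.

How it is judged:
By the outcome, as a careful person would: the job done as asked, in the order asked, and still so for the second after the job is handed in, with the robot touching nothing.
It also fails if it takes over 48 s, if anything falls off the work surface, if the arm or the gripper's body presses on something with over 40 N, if the wrist force passes 120 N, or if a joint passes its speed limit or range.

## Robot

A 6-joint arm with a two-finger parallel gripper is mounted at the origin on the work surface. World frame = base frame: x ahead of the robot, y to its left, z up, the work surface at z = 0. Lengths are in m, angles in rad, forces in N, time in s.
With the tool pointing down it reaches from about 0.2 to 0.875 m from the base axis. Payload 3.4 kg.
Tool frame: the origin (TCP) lies at the very end of the fingers, on their centre line; the grasp point (between the pads) lies 19 mm behind it; z points along the fingers, y is the line along which they close (so a half turn about z gives the same grasp; the last joint's range is limited). The gripper opens to 94 mm and grips with 3 to 60 N. Pads are 16 mm wide; open, the fingers measure 119 mm over their backs; the gripper's body (75 mm by 177 mm) begins 78 mm behind the grasp point.
Start: joints at [1.21, 0.276, 1.505, -0, 1.361, -0.121], TCP at [0.137, 0.559, 0.205] pointing down, gripper open.
Joint ranges: [-2.89, 2.89], [-0.75, 2.08], [0.22, 2.7], [-1.18, 4.32], [0.11, 2.71], [-2.7, 2.7]. Speed limits (rad/s): [2.57, 2.57, 3.14, 3.14, 3.14, 3.14].

## Interface

Orientations are given as [roll, pitch, yaw] about the fixed x, y, z axes, in that order (R = Rz(yaw) Ry(pitch) Rx(roll)).
In Python, from cell import bot gives the robot as it stands.
- The arm moves only by the shell command python3 -m jog 'ROWS'. ROWS is JSON, a list of rows, each a list of 3 entries, a list of its own where there are three numbers: the shift along the world's x, y, z scaled (see below), then the turn, a rotation vector about the world's x, y, z scaled (see below), then the closure, from -1 (fully open) to 1 (shut). A call has 1 to 12 rows; each row shifts and turns the commanded pose from where the row before left it; what a row does not reach is not made up. The controller multiplies each number of a shift by 0.025 m and each number of a turn by 4 degrees. A row lasts 1/12 s, in which the tool goes at most 41.7 mm and 7.16 degrees, less where a joint would pass 70% of its speed; a pose out of reach is approached as far as the arm can. A call with a number of a shift or a turn outside -1 to 1 is refused whole. A call with a gripper value outside its range is refused whole. The fingers move at their own pace and stop on an object; the grip force is fixed at half the most. Time passes only in rows, so rows that do not move let the fingers close. It gives the time, the measured TCP pose, the force, the opening and the grip force at its end, in the units of the state.
- bot.state(): the state, without advancing time (a new reading comes with each control period).
- bot.read_camera(name): name is "scene" or "top" or "wrist"; returns (picture, depth): 420x560x3 uint8, red, green, blue; 420x560 float32, m along the optical axis (not along the pixel's ray), 0 where there is no reading.
- bot.camera_params(name): a dict with "fx", "fy", "cx", "cy" (pixels), "xyz" and "attitude" of the camera in the world; the wrist camera has in their place "hand_eye" (4x4, takes a point from camera to tool coordinates, whose origin is the TCP and whose axes are the flange's). Camera axes: x right, y up, looking along -z (the intrinsics and any distortion apply to the point x, -y, -z); pixel columns grow to the right and rows downward; lengths in m; the calibration is good to about 2 mm. A picture is of the moment at which its call begins: read the wrist's pose just before it. camera_params takes no time and is no camera call.
- bot.hand_in(): hands the job in; it is judged then, once.
The state is a dict: "clock": time; "joint_positions": joint angles; "dq": joint speeds; "joint_efforts": joint torques, N m; "ee_pos": TCP position; "tool_rot": TCP orientation; "wrist_force": force on the tool from outside, world axes, zero at the start; "ft_torque": the same for the moment, N m; "finger_gap": opening from 0.0 (shut) to 1.0 (fully open); "gripper_force": force on a finger pad.
Only numpy, scipy, OpenCV 4.12 (cv2) and the standard library are available. Lean on these libraries where they do the work, as an engineer would, in place of code of your own. Each camera call takes 0.05 s, during which the arm holds its last target. There are 200 camera calls.

## Working session

There is one attempt and no reset: what is moved stays moved. The work goes in short steps, Python scripts to look and compute and a shell command to move; the robot and the scene stay as the last step left them, time stands still between calls to the robot, and variables do not carry over. Pictures are saved under pics/ and viewed, at most 10 in all, crops included, and the job is handed in when it is done.

```bash
mkdir -p pics
cat > h.py <<'E'
import numpy as np, cv2
from cell import bot
E
python3 - <<'E'
from h import *
for n in ("top","scene"):
    p=bot.camera_params(n); print(n,p)
    im,d=bot.read_camera(n); cv2.imwrite(f"pics/{n}0.png",im[:,:,::-1]); np.savez(f"{n}0.npz",im=im,d=d)
s=bot.state(); print(s)
E
```

```text
top {'fx': 506.4705615181882, 'fy': 506.4705615181882, 'cx': 277.32368659370206, 'cy': 211.94118664110002, 'xyz': array([ 0.33416652, -0.03404135,  1.46271825]), 'attitude': array([ 0.13340482,  0.01479602, -1.59784832])}
scene {'fx': 527.519189631121, 'fy': 527.519189631121, 'cx': 281.8020887259796, 'cy': 204.66949003234924, 'xyz': array([ 1.24364254, -0.30192447,  1.22401523]), 'attitude': array([ 0.61297588, -0.00183696,  1.22512779])}
{'clock': 0.1, 'joint_positions': array([ 1.20999098e+00,  2.76499239e-01,  1.50597925e+00,  1.47356900e-06,
        1.36070457e+00, -1.20978463e-01]), 'dq': array([-0.00049747,  0.00017508, -0.00284409, -0.00075282,  0.00115763,
       -0.00032407]), 'joint_efforts': array([ 1.94731867e-03, -4.05457127e+01, -2.37779993e+01,  7.05533568e-02,
        2.98333447e-02, -3.84143755e-05]), 'ee_pos': array([0.13639653, 0.55807186, 0.20472066]), 'tool_rot': array([-3.14001405e+00, -1.93365934e-04,  2.90176530e+00]), 'wrist_force': array([-0.20676046, -0.12212886,  0.03237097]), 'ft_torque': array([ 0.01067897, -0.0198436 , -0.01530602]), 'gripper_force': 0.0, 'finger_gap': 1.0028112004209597}
```

View pics/top0.png

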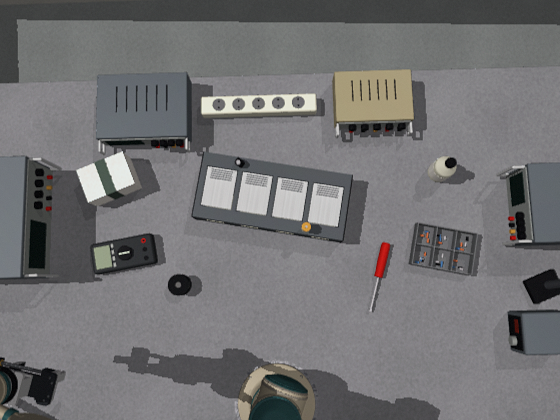

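View pics/scene0.png

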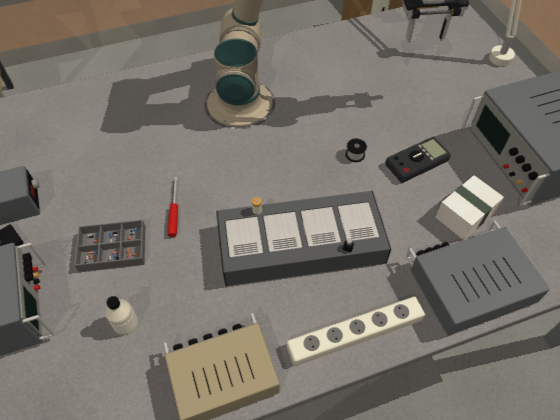

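The top view shows the box around (272,197), with lids near columns 218, 255, 290 and 326. The adapter is at (240,161) and the cell at (306,227). The scene view agrees.

```bash
cat >> h.py <<'E'
from scipy.spatial.transform import Rotation as Ro
def ray(n,uv,z):
    p=bot.camera_params(n); R=Ro.from_euler('xyz',p['attitude']).as_matrix()
    uv=np.atleast_2d(uv).astype(float)
    d=np.c_[(uv[:,0]-p['cx'])/p['fx'],-(uv[:,1]-p['cy'])/p['fy'],-np.ones(len(uv))]@R.T
    return p['xyz']+d*((z-p['xyz'][2])/d[:,2])[:,None]
E
python3 - <<'E'
from h import *
for n,(x0,x1,y0,y1) in dict(top=(195,350,155,240),scene=(215,390,195,280)).items():
    f=np.load(n+"0.npz"); im=f['im']; hsv=cv2.cvtColor(im,cv2.COLOR_RGB2HSV)
    m=((hsv[...,2]>140)&(hsv[...,1]<50)).astype(np.uint8); k=np.zeros_like(m);k[y0:y1,x0:x1]=1;m*=k
    m=cv2.morphologyEx(m,cv2.MORPH_CLOSE,np.ones((3,3)))
    c,_=cv2.findContours(m,cv2.RETR_EXTERNAL,cv2.CHAIN_APPROX_NONE); C=[]
    for q in c:
        if cv2.contourArea(q)<300: continue
        w=ray(n,q[:,0],.075)[:,:2]
        r=cv2.minAreaRect((w*1000).astype(np.float32)); C.append(r[0]); print(n,r)
    C=np.array(sorted(C,key=lambda a:-a[1])); v=C[0]-C[-1]; print(np.degrees(np.arctan2(-v[0],v[1])),C.mean(0),np.diff(C,axis=0))
f=np.load("top0.npz")
for uv,z in(((240,161),.107),((306,227),.121)): print(ray("top",uv,z))
E
```

```text
top ((538.184814453125, -151.67686462402344), (83.56486511230469, 111.31981658935547), 79.18995666503906)
top ((556.9468383789062, -53.5840950012207), (83.33284759521484, 111.39427185058594), 79.14033508300781)
top ((575.8648681640625, 44.88594436645508), (83.3813705444336, 111.3996353149414), 79.22911834716797)
top ((594.4789428710938, 142.7000274658203), (84.13846588134766, 111.47248840332031), 79.35430908203125)
-10.826051807792318 [566.36886597  -4.41874695] [[-18.61407471 -97.8140831 ]
 [-18.91802979 -98.47003937]
 [-18.76202393 -98.09276962]]
scene ((543.10888671875, -151.74240112304688), (83.8166732788086, 109.88916015625), 79.6092758178711)
scene ((561.9357299804688, -53.391822814941406), (83.57167053222656, 109.63685607910156), 79.19278717041016)
scene ((580.3250732421875, 44.363494873046875), (84.90498352050781, 109.95877838134766), 79.4735107421875)
scene ((601.4439086914062, 142.00064086914062), (85.1251449584961, 114.42086029052734), 79.47171020507812)
scene ((447.2929992675781, -92.39855194091797), (209.718505859375, 39.44850158691406), 70.2716064453125)
-11.232342550387923 [546.82131958 -22.23372803] [[ -21.11883545  -97.637146  ]
 [ -18.38934326  -97.75531769]
 [-114.64273071  -39.00672913]
 [  95.81588745  -59.34384918]]
[[0.66040848 0.0795558  0.107     ]]
[[ 0.47209751 -0.09423754  0.121     ]]
```

```bash
python3 -m jog '[[[1,-0.85,0],[0,0,0.73],1],[[1,-0.85,0],[0,0,0],1],[[1,-0.85,0],[0,0,0],1],[[1,-0.85,0],[0,0,0],1],[[1,-0.85,0],[0,0,0],1],[[1,-0.85,0],[0,0,0],1],[[1,-0.85,0],[0,0,0],1],[[1,-0.85,0],[0,0,0],1],[[1,-0.85,0],[0,0,0],1],[[1,-0.85,0],[0,0,0],1],[[1,-0.85,0],[0,0,0],1],[[1,-0.85,0],[0,0,0],1]]'
```

```text
clock: 1.1
ee_pos: [0.4373, 0.3022, 0.2052]
tool_rot: [-3.141, -0.001, 2.953]
wrist_force: [0.2, 0.2, 0.2]
finger_gap: 0.189
gripper_force: 0.0
```

```bash
python3 -m jog '[[[0.98,-0.83,0],[0,0,0],1],[[0.98,-0.83,0],[0,0,0],1],[[0.98,-0.83,0],[0,0,0],1],[[0.98,-0.83,0],[0,0,0],1],[[0.98,-0.83,0],[0,0,0],1],[[0.98,-0.83,-0.6],[0,0,0],1],[[0.98,-0.83,-0.8],[0,0,0],1],[[0.98,-0.83,-0.8],[0,0,0],1],[[0,0,-0.8],[0,0,0],1],[[0,0,-0.8],[0,0,0],1],[[0,0,-0.6],[0,0,0],1],[[0,0,-0.2],[0,0,0],1]]'
```

```text
clock: 2.1
ee_pos: [0.6305, 0.1369, 0.087]
tool_rot: [-3.14, -0.006, 2.952]
wrist_force: [-0.4, -0.1, 0.4]
finger_gap: 0.004
gripper_force: 0.0
```

Run:
```python
from h import *
im,d=bot.read_camera("top"); cv2.imwrite("pics/t1.png",cv2.resize(im[100:260,170:380,::-1],None,fx=3,fy=3)); print(bot.state()['ee_pos'],bot.state()['tool_rot'],bot.state()['wrist_force'])
```

```text
[0.63066257 0.13719659 0.08738635] [-3.14004011 -0.00546734  2.95246451] [-0.48499148 -0.64787651 -0.59520102]
```

View pics/t1.png

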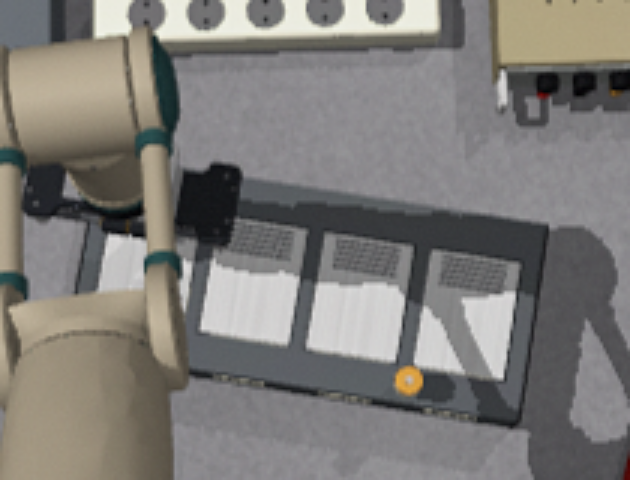

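The hand hovers over the strip of the leftmost lid. I'll press gently.

```bash
python3 -m jog '[[[0,0,-0.12],[0,0,0],1],[[0,0,-0.12],[0,0,0],1],[[0,0,-0.12],[0,0,0],1],[[0,0,-0.06],[0,0,0],1],[[0,0,-0.06],[0,0,0],1],[[0,0,0],[0,0,0],1]]'
```

```text
clock: 2.65
ee_pos: [0.6326, 0.1377, 0.0787]
tool_rot: [3.141, 0.0, 2.953]
wrist_force: [-0.3, -0.6, -0.4]
finger_gap: 0.004
gripper_force: 0.0
```

```bash
python3 -m jog '[[[0,0,-0.06],[0,0,0],1],[[0,0,-0.06],[0,0,0],1],[[0,0,-0.04],[0,0,0],1],[[0,0,0],[0,0,0],1]]'
```

```text
clock: 2.98
ee_pos: [0.6329, 0.1376, 0.0747]
tool_rot: [3.141, 0.001, 2.953]
wrist_force: [0.9, 0.3, 1.3]
finger_gap: 0.008
gripper_force: 0.5
```

Contact at 0.0747. I'll go 2 mm further.

```bash
python3 -m jog '[[[0,0,-0.04],[0,0,0],1],[[0,0,-0.04],[0,0,0],1],[[0,0,0],[0,0,0],1]]'
```

```text
clock: 3.23
ee_pos: [0.6333, 0.1375, 0.0728]
tool_rot: [3.141, 0.002, 2.953]
wrist_force: [0.1, -0.3, 3.4]
finger_gap: 0.004
gripper_force: 1.5
```

```bash
python3 -m jog '[[[0,0,-0.04],[0,0,0],1],[[0,0,-0.03],[0,0,0],1],[[0,0,0],[0,0,0],1]]'
```

```text
clock: 3.48
ee_pos: [0.6334, 0.1375, 0.0709]
tool_rot: [3.141, 0.002, 2.953]
wrist_force: [1.9, -0.8, 3.2]
finger_gap: 0.002
gripper_force: 1.6
```

It sinks at a steady 3 N or so, which means lid_a is free. I'll keep pressing.

```bash
python3 -m jog '[[[0,0,-0.1],[0,0,0],1],[[0,0,-0.1],[0,0,0],1],[[0,0,-0.1],[0,0,0],1],[[0,0,-0.1],[0,0,0],1],[[0,0,0],[0,0,0],1]]'
```

```text
clock: 3.9
ee_pos: [0.6318, 0.1377, 0.0596]
tool_rot: [-3.141, -0.002, 2.953]
wrist_force: [0.9, 0.4, 0.4]
finger_gap: 0.004
gripper_force: 0.7
```

```bash
python3 -m jog '[[[0,0,-0.1],[0,0,0],1],[[0,0,-0.1],[0,0,0],1],[[0,0,-0.1],[0,0,0],1],[[0,0,-0.1],[0,0,0],1],[[0,0,0],[0,0,0],1]]'
python3 - <<'E'
from h import *
im,d=bot.read_camera("scene"); cv2.imwrite("pics/s2.png",cv2.resize(im[130:300,260:450,::-1],None,fx=3,fy=3)); print(bot.state()['ee_pos'],bot.state()['wrist_force'])
E
```

```text
clock: 4.32
ee_pos: [0.632, 0.1376, 0.0498]
tool_rot: [-3.141, -0.001, 2.953]
wrist_force: [0.5, -0.8, -0.6]
finger_gap: 0.005
gripper_force: 0.5
[0.63204351 0.13756676 0.04998243] [ 0.69946666  0.00496236 -0.00751139]
```

View pics/s2.png

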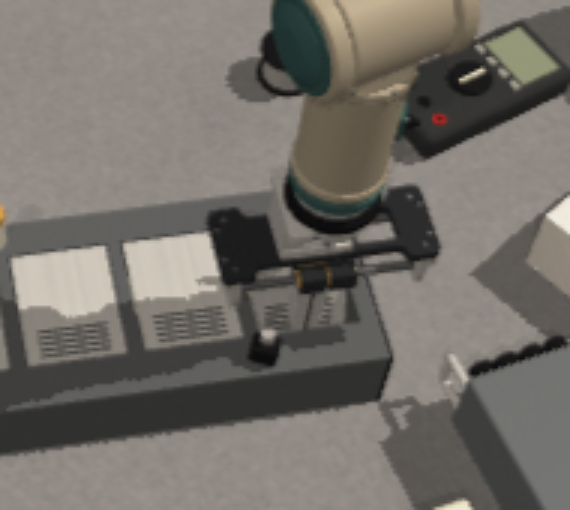

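Lid_a has clearly tipped, with its back end down in the well. Next the hand goes up and over, to come down in front of the raised front edge.

```bash
python3 -m jog '[[[0,0,0.8],[0,0,0],1],[[0,0,1],[0,0,0],1],[[0,0,1],[0,0,0],1],[[0,0,1],[0,0,0],1],[[0,0,1],[0,0,0],1],[[0,0,1],[0,0,0],1],[[-0.8,0.15,0.2],[0,0,0],1],[[-0.9,0.17,0],[0,0,0],1],[[-0.9,0.17,0],[0,0,0],1],[[-0.9,0.17,0],[0,0,0],1],[[0,0,0],[0,0,0],1]]'
python3 - <<'E'
from h import *
im,d=bot.read_camera("scene"); cv2.imwrite("pics/s3.png",cv2.resize(im[130:300,260:450,::-1],None,fx=3,fy=3)); print(bot.state()['ee_pos'],bot.state()['wrist_force'])
E
```

```text
clock: 5.28
ee_pos: [0.5397, 0.1547, 0.2006]
tool_rot: [-3.141, -0.005, 2.954]
wrist_force: [-0.9, -0.4, 0.4]
finger_gap: 0.009
gripper_force: 0.0
[0.54268574 0.15439818 0.20079992] [-0.39411536  0.19711691  0.08306671]
```

View pics/s3.png

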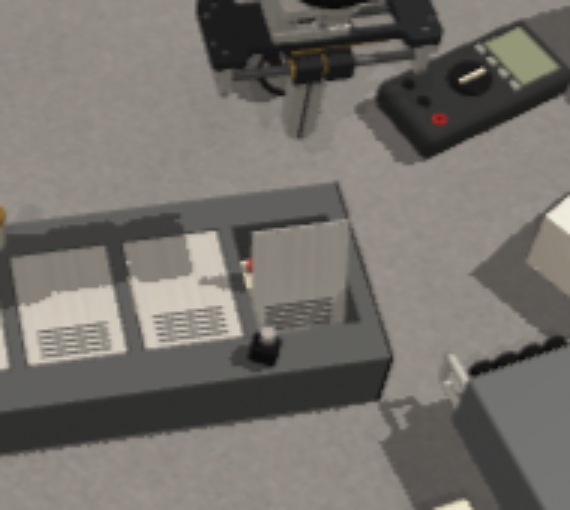

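The lid stands at about 60° and stays put. The hand is clear in front of it.

```bash
python3 -m jog '[[[0,0,-0.9],[0,0,0],1],[[0,0,-0.9],[0,0,0],1],[[0,0,-0.9],[0,0,0],1],[[0,0,-0.9],[0,0,0],1],[[0.31,-0.06,0],[0,0,0],1],[[0.31,-0.06,0],[0,0,0],1],[[0.31,-0.06,0],[0,0,0],1],[[0.31,-0.06,0],[0,0,0],1],[[0.31,-0.06,0],[0,0,0],1],[[0,0,0],[0,0,0],1]]'
```

```text
clock: 6.17
ee_pos: [0.5869, 0.1462, 0.1118]
tool_rot: [3.141, 0.004, 2.952]
wrist_force: [-0.0, 0.7, 0.5]
finger_gap: 0.001
gripper_force: 0.0
```

```bash
python3 -m jog '[[[0.2,-0.04,0],[0,0,0],1],[[0.2,-0.04,0],[0,0,0],1],[[0.15,-0.03,0],[0,0,0],1],[[0.1,-0.02,0],[0,0,0],1],[[0,0,0],[0,0,0],1]]'
```

```text
clock: 6.58
ee_pos: [0.6007, 0.1432, 0.1108]
tool_rot: [3.141, 0.001, 2.953]
wrist_force: [-0.5, 0.2, 0.4]
finger_gap: 0.005
gripper_force: 0.0
```

```bash
python3 -m jog '[[[0.08,-0.015,0],[0,0,0],1],[[0.08,-0.015,0],[0,0,0],1],[[0.08,-0.015,0],[0,0,0],1],[[0,0,0],[0,0,0],1]]'
```

```text
clock: 6.92
ee_pos: [0.6063, 0.1422, 0.1106]
tool_rot: [3.142, -0.0, 2.953]
wrist_force: [-0.7, 0.2, -0.9]
finger_gap: 0.004
gripper_force: 0.1
```

```bash
python3 -m jog '[[[0.06,-0.012,0],[0,0,0],1],[[0.06,-0.012,0],[0,0,0],1],[[0,0,0],[0,0,0],1]]'; python3 -m jog '[[[0.06,-0.012,0],[0,0,0],1],[[0,0,0],[0,0,0],1]]';python3 - <<'E'
from h import *
im,d=bot.read_camera("scene"); cv2.imwrite("pics/s4.png",cv2.resize(im[130:300,260:450,::-1],None,fx=3,fy=3)); print(bot.state()['ee_pos'],bot.state()['wrist_force'])
E
```

```text
clock: 7.17
ee_pos: [0.6081, 0.1418, 0.1105]
tool_rot: [-3.142, -0.002, 2.953]
wrist_force: [-3.7, 0.8, 0.1]
finger_gap: 0.002
gripper_force: 1.5
clock: 7.33
ee_pos: [0.6083, 0.1418, 0.1105]
tool_rot: [-3.141, -0.005, 2.953]
wrist_force: [-5.5, 1.8, 1.9]
finger_gap: 0.009
gripper_force: 3.0
[0.60825258 0.14170911 0.11045668] [-4.55349574  1.04544684  2.66764389]
```

View pics/s4.png

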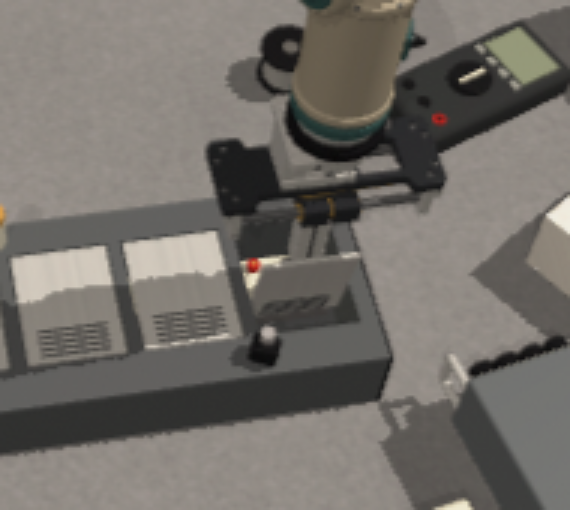

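The lid leans back past upright and the finger has stopped advancing, with the force at 5 N. One more nudge will confirm the stop, then I'll back off.

```bash
python3 -m jog '[[[0.08,-0.015,0],[0,0,0],1],[[0,0,0],[0,0,0],1]]'; python3 -m jog '[[[-0.3,0.06,0],[0,0,0],1],[[-0.8,0.15,0],[0,0,0],1],[[-0.9,0.17,0],[0,0,0],1],[[-0.9,0.17,0],[0,0,0],1],[[0,0,1],[0,0,0],1],[[0,0,1],[0,0,0],1],[[0,0,1],[0,0,0],1],[[0,0,1],[0,0,0],1],[[-1,0,0],[0,0,0],1],[[-1,0,0],[0,0,0],1],[[-1,0,0],[0,0,0],1],[[0,0,0],[0,0,0],1]]'
python3 - <<'E'
from h import *
im,d=bot.read_camera("scene"); cv2.imwrite("pics/s5.png",cv2.resize(im[130:300,200:450,::-1],None,fx=3,fy=3)); print(bot.state()['ee_pos'],bot.state()['wrist_force'])
# lid angle from depth of lid top edge/face
p=bot.camera_params("scene");R=Ro.from_euler('xyz',p['attitude']).as_matrix()
v,u=np.mgrid[130:300,260:450]; D=d[130:300,260:450]
P=np.stack([(u-p['cx'])/p['fx']*D,-(v-p['cy'])/p['fy']*D,-D],-1)@R.T+p['xyz']
q=P[D>0]-np.array([.6094,.140,.070]); y=np.radians(-10.8)
b=np.c_[q[:,0]*np.cos(y)+q[:,1]*np.sin(y),-q[:,0]*np.sin(y)+q[:,1]*np.cos(y),q[:,2]]
k=(abs(b[:,1])<.03)&(b[:,2]>.015)&(b[:,2]<.075)&(abs(b[:,0])<.04); b=b[k]
f=np.polyfit(b[:,2],b[:,0],1); print(len(b),f,"angle",np.pi/2+np.arctan(f[0]))
E
```

```text
clock: 7.55
ee_pos: [0.6084, 0.1417, 0.1104]
tool_rot: [-3.141, -0.009, 2.953]
wrist_force: [-9.1, 2.3, 3.5]
finger_gap: 0.003
gripper_force: 4.7
clock: 8.55
ee_pos: [0.4614, 0.1545, 0.2114]
tool_rot: [-3.141, -0.0, 2.954]
wrist_force: [0.2, -0.2, -0.2]
finger_gap: 0.002
gripper_force: 0.0
[0.46418036 0.15460235 0.21160336] [ 0.08733734 -0.09772298 -0.26040606]
213 [0.14820854 0.0073971 ] angle 1.717933771706069
```

View pics/s5.png

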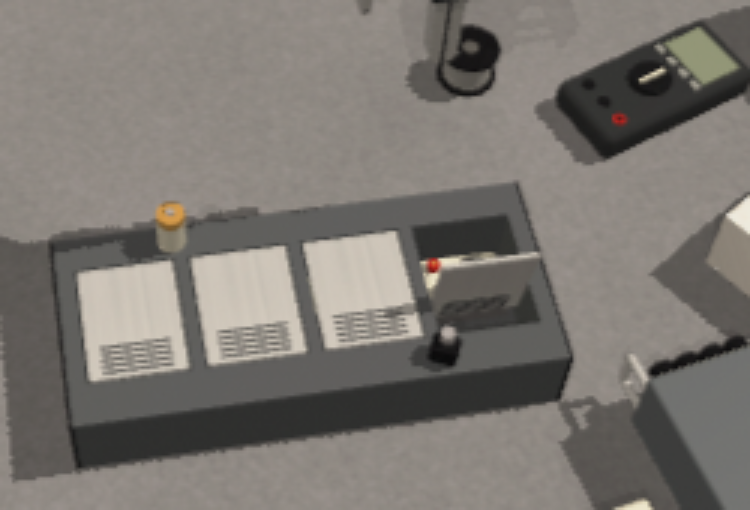

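The lid stands open on its stop at about 1.72 rad measured. The cell, adapter and other lids are undisturbed, and the hand is clear.

```bash
python3 -c "
from cell import bot
print(bot.hand_in())"
```

```text
the job is handed in; nothing more can be done
None
```

The free lid was lid_a, the leftmost and the first one I pressed; it now stands open on its stop (about 1.72 rad measured), with the hand clear and the job handed in.

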